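# Watch the tea water: mug under the hot-water spout, probe thermometer held in it

### The job

I am about to run hot water for tea and want its temperature watched. Slide the mug along the worktop, without lifting it, until the dispenser's spout points into the middle of its mouth, and let go of it; then draw the thermometer straight up out of its stand, leaving the stand standing in its place, and slant it about half-way between upright and level with its display side uppermost. Finish while still holding it like that, steady and clear of everything else, with the tip of the probe inside the mug a good 3 cm below the rim near the middle, touching neither the mug's wall nor its floor; leave the tea box, honey jar and teaspoon alone.

Things in the scene. Friction and masses are not known exactly. Their poses are not given: they have to be found in the camera images.
- dispenser: fixed white hot-water dispenser, 170 deep x 150 wide x 268 mm high; origin under the middle of its housing, z up; its front (its own -x) faces the robot and carries a panel and a bent spout of 15 mm steel pipe that leaves the front face (85 mm before the origin) 205 mm up and reaches 105 mm further forward
- spout_tip (a point): centre of the downward opening of the spout's nozzle (18 mm across), 190 mm in front of the dispenser's origin and 145 mm above the worktop, so 54 mm above the rim of the mug; the spout reaches no more than 10 mm farther forward than this point
- mug: white dotted mug, 82 mm outside diameter, 91 mm high, about 0.28 kg, hollow, inner floor 8 mm up; stands upright; origin on the underside, 17 mm from the mug's axis towards the handle; its own -y points from the mug's axis to the handle, which starts pointing roughly at the robot; z up
- mug_mouth (a point): centre of the mug's mouth, on its axis at rim height (91 mm up); inner radius about 35 mm to the eye, but the wall counts as thicker in places: keep within 28 mm of the axis on the handle side, 24 mm between the handle and the mug's +x, where nothing is touched
- mug_handle (a point): a point in the outer half of the mug's handle, 63 mm from the mug's axis and 66 mm up; the handle is an upright loop, 30 mm wide at most (along the mug's x), top edge 81 mm up, outer edge 74 mm from the mug's axis; it can be pinched across from above or slanting
- stand: black loose stand, 0.6 kg: foot 84 x 74 x 9 mm, slim hollow column, on top a rectangular socket, outside 29 x 37 mm, mouth 121 mm up; origin under its middle, z up. The thermometer's handle sits 13 mm deep in the socket with 1.5 mm play all round, its probe free in the column's bore: it comes out only straight up and must rise over 103 mm to be clear
- stand_top (a point): centre of the mouth of the stand's socket, 121 mm above the worktop when the stand is upright
- thermometer: digital probe thermometer, 0.06 kg: white handle 16 thick (x) x 24 wide (y) x 94 mm long (z; a thin eye adds 9 mm on top), straight 4 mm steel probe below; origin at the handle's lower end, z from the probe to the handle (up in the stand), +x out of the face with the display; in the stand it has the stand's yaw, origin 108 mm up. Best gripped across y
- probe_tip (a point): end of the probe, 90 mm from the thermometer's origin along its -z; 18 mm above the worktop while in the stand
- display (a point): middle of the thermometer's grey display in its black frame, on its +x face 70 mm above its origin; at the start this face looks somewhere between straight away from the robot and the robot's right
- tea_box: loose red tea carton, 66 x 123 x 116 mm, origin under its middle; leave alone
- honey_jar: loose honey jar, 66 mm across, 102 mm high, origin under its middle; leave alone
- teaspoon: loose teaspoon, 139 mm long, 10 mm high, lying in front, origin under its middle; leave alone
There are look-alikes about, which are no part of the job. What is shaped like the mug but yellow is not meant.

How it is judged (in metres and radians):
On the way, in this order (a step that is already met when the one before it is completed fails the run):
1. the mug stands upright on the worktop with the spout over the middle of its mouth, released (horizontal distance between mug_mouth and spout_tip below 0.015 m and angle between mug's own z axis and vertical below 0.05 rad and contact force between the fingers and mug below 0.1 N and linear speed of mug below 0.02 m/s), for 0.2 s.
2. the thermometer has been drawn out of its stand, held near upright, its tip just above the socket (z of probe_tip in the frame of stand_top above 0.002 m and horizontal distance between probe_tip and stand_top below 0.04 m and angle between thermometer's own z axis and vertical below 0.45 rad and contact force between the fingers and thermometer above 1 N).
At the end, for the whole second after the job is handed in: Mug upright, untouched, mouth within 15 mm of the spout's axis. Thermometer gripped, still, touching nothing else, slanted 30-60 deg from upright, display normal within 66 deg of up, tip within 25 mm of the mug's axis and 20-75 mm below its rim. Stand upright within 30 mm of its place (horizontal distance between mug_mouth and spout_tip below 0.015 m and angle between each of mug, stand's own z axis and vertical below 0.05 rad and height (world z) of mug below 0.005 m and contact force between each of the arm, the fingers and mug below 0.3 N and contact force between the fingers and thermometer above 2 N and horizontal distance between probe_tip and mug_mouth below 0.025 m and z of probe_tip in the frame of mug_mouth between -0.075 and -0.02 m and angle between thermometer's own z axis and vertical between 0.52 and 1.05 rad and angle between thermometer's own x axis and vertical below 1.15 rad and contact force between thermometer and mug below 0.1 N and contact force between thermometer and dispenser below 0.1 N and contact force between thermometer and stand below 0.1 N and linear speed of thermometer below 0.02 m/s and angular speed of thermometer below 0.15 rad/s and distance of stand from where it was at the start of the episode below 0.03 m); the arm keeps its last pose, push and grip.
It fails at once if the mug is lifted more than 15 mm (height (world z) of mug above 0.015 m).
It fails at once if the mug is tipped by more than 17 degrees (angle between mug's own z axis and vertical above 0.3 rad).
It fails at once if the stand is tipped by more than 17 degrees or moved over 30 mm (angle between stand's own z axis and vertical above 0.3 rad or distance of stand from where it was at the start of the episode above 0.03 m).
It fails at once if the tea box, honey jar or teaspoon is moved over 30 mm (distance of any of tea_box, honey_jar, teaspoon from where it was at the start of the episode above 0.03 m).
It fails at once if the dispenser is hit with more than 20 N (contact force between any of the arm, the fingers and dispenser above 20 N).
It also fails if it takes over 64 s, if anything falls off the work surface, if the arm or the gripper's body presses on something with over 40 N, if the wrist force passes 120 N, or if a joint passes its speed limit or range.

### The arm

A 6-joint arm with a two-finger parallel gripper is mounted at the origin on a cart in front of the work surface, level with it; the furniture and walls round the work are solid. World frame = base frame: x ahead of the robot, y to its left, z up, the work surface at z = 0. Lengths are in mm, angles in rad, forces in N, time in s.
With the tool pointing down it reaches from about 275 to 750 mm from the base axis. Payload 10.2 kg.
Tool frame: the origin (TCP) lies midway between the tips of the shut fingers; the grasp point (between the pads) lies 19 mm behind it; z points along the fingers, y is the line along which they close (so a half turn about z gives the same grasp; the last joint's range is limited). The gripper opens to 85 mm and grips with 20 to 120 N. Pads are 22 mm wide; open, the fingers measure 114 mm over their backs; the gripper's body (76 mm by 85 mm) begins 54 mm behind the grasp point. The pads swing forward as they close: fully open they stand 13 mm farther back than shut.
Start: joints at [1.107, 0.313, 1.498, -0, 1.331, -0.223], TCP at [125.214, 509.855, 231.294] pointing down, gripper open.
Joint ranges: [-2.94, 2.94], [-0.97, 2.17], [0.19, 2.56], [-1.23, 4.37], [0.02, 3.11], [-2.88, 2.88]. Speed limits (rad/s): [2.39, 2.39, 3.01, 3.14, 3.14, 3.14].

### API

Orientations are given as a unit quaternion [w, x, y, z].
In Python, from rig import ctrl gives the robot as it stands.
- The arm moves only by the tool send_rows, never from a script. Its argument "targets" is a list of rows, each a list of 7 numbers: the closure, from -1 (fully open) to 1 (shut), so that 0 is half open, then the shift along the tool's x, y, z in m, then the turn, a rotation vector about the tool's x, y, z in rad. In form: [[claw, dx, dy, dz, ax, ay, az], ...]. A call has exactly 10 rows; each row shifts and turns the commanded pose from where the row before left it, along the tool's axes as they then stand; what a row does not reach is not made up. A row lasts 1/8 s, in which the tool goes at most 62.5 mm and 10.7 degrees, less where a joint would pass 70% of its speed; a pose out of reach is approached as far as the arm can. A call with a gripper value outside its range is refused whole. The fingers move at their own pace and stop on an object; "squeeze" is the grip in N (left out, the last holds). Time passes only in rows, so rows that do not move let the fingers close, or fill a call up. It gives the time, the measured TCP pose, the force, the opening and the grip force at its end, in the units of the state.
- ctrl.sense(): the state, without advancing time (a new reading comes with each control period).
- ctrl.capture(name): name is "side" or "top"; returns a dict with "img" (420x560x3 uint8, red, green, blue), "camera_matrix" (3x3 intrinsics, pixels), "R" (3x3) and "t" (3): a world point X has camera coordinates R X + t. Camera axes: x right, y down, z forward; pixel columns grow to the right and rows downward; lengths in mm; the calibration is good to about 2 mm. A picture is of the moment at which its call begins. There is no depth.
- ctrl.finish_job(): hands the job in; it is judged then, once.
Trained networks look in a picture, given as the dict that the camera call returned (one of the last four; its "shot" number tells which), for a name from the list of things; names that differ only in an ending like _2 or _b are one class to them, and where a whole thing is asked for, a point or a joint stands for the part that bears it (a point fixed in the world has none). Each returns a list of dicts, best first, with "score" (0 to 1); they miss things now and then, are a little off and sometimes report something else, mostly with a low value. They report only what shows in the picture. A call takes as long as a camera call. They do not tell look-alikes from the thing itself.
- ctrl.boxes_of(query, picture): "extent" ([left, top, width, height] in pixels, round what is visible of it).
- ctrl.landmark_of(query, picture): "point" ([column, row] in pixels: a listed point, or the origin of a listed thing).
The state is a dict: "time_s": time; "joints": joint angles; "dq": joint speeds; "tau": joint torques, N m; "eef_pos": TCP position; "ee_rot": TCP orientation; "force": force on the tool from outside, world axes, zero at the start; "wrist_torque": the same for the moment, N m; "grip_width": opening from 0.0 (shut) to 1.0 (fully open); "grip_force": force on a finger pad.
Only numpy, scipy, OpenCV 4.12 (cv2) and the standard library are available. Lean on these libraries where they do the work, as an engineer would, in place of code of your own. Each camera call takes 0.05 s, during which the arm holds its last target. There are 200 camera calls.

## Working session

There is one attempt and no reset: what is moved stays moved. The work goes in short steps, Python scripts to look and compute and a tool call to move; the robot and the scene stay as the last step left them, time stands still between calls to the robot, and variables do not carry over. Pictures are saved under pics/ and viewed, at most 10 in all, crops included, and the job is handed in when it is done.

Besides the shell and the picture viewer there is one more tool, called after ">>>" as name([rows], argument=value, ...), one row to a line, values as JSON. send_rows: Moves the arm, as the interface text tells. Its arguments: {"type":"object","properties":{"targets":{"type":"array"},"squeeze":{"type":"number"}},"required":["targets"]}

```bash
ls; mkdir -p pics; cat > h.py <<'E'
import numpy as np, cv2
from rig import ctrl
def shot(n,save=None):
    p=ctrl.capture(n)
    if save: cv2.imwrite('pics/'+save,p['img'][:,:,::-1])
    return p
def proj(p,X):
    c=p['R']@np.asarray(X,float)+np.ravel(p['t']); u=p['camera_matrix']@c; return u[:2]/u[2]
def ray(p,uv):
    R=np.array(p['R']);o=-R.T@np.ravel(p['t']);d=R.T@np.linalg.inv(p['camera_matrix'])@np.array([uv[0],uv[1],1.]);return o,d/np.linalg.norm(d)
def onz(p,uv,z):
    o,d=ray(p,uv);return o+d*(z-o[2])/d[2]
def tri(p,a,q,b):
    o1,d1=ray(p,a);o2,d2=ray(q,b)
    A=np.stack([d1,-d2],1);s=np.linalg.lstsq(A,o2-o1,rcond=None)[0]
    x,y=o1+s[0]*d1,o2+s[1]*d2
    return (x+y)/2,np.linalg.norm(x-y)
E
python3 - <<'E'
from h import *
np.set_printoptions(precision=1,suppress=True)
s=shot('side','s0.png');t=shot('top','t0.png')
for p,n in((s,'side'),(t,'top')):
    print(n,'cam',ray(p,(280,210)))
    for q in 'dispenser spout_tip mug mug_mouth mug_handle stand stand_top thermometer probe_tip display tea_box honey_jar teaspoon'.split():
        print(q,[(np.round(r['point']).tolist(),round(r['score'],2)) for r in ctrl.landmark_of(q,p)[:3]])
print(ctrl.sense())
E
```

```text
pics
side cam (array([122.6, 726.2, 825.9]), array([ 0.4, -0.7, -0.6]))
dispenser [([218.0, 252.0], 0.81), ([257.0, 335.0], 0.41)]
spout_tip [([280.0, 226.0], 0.76)]
mug [([391.0, 222.0], 0.88), ([334.0, 245.0], 0.71), ([332.0, 218.0], 0.23)]
mug_mouth [([332.0, 216.0], 0.86), ([390.0, 191.0], 0.67), ([316.0, 326.0], 0.47)]
mug_handle [([407.0, 212.0], 0.93), ([355.0, 227.0], 0.8)]
stand [([257.0, 365.0], 0.75), ([257.0, 329.0], 0.45)]
stand_top [([257.0, 329.0], 0.74)]
thermometer [([261.0, 333.0], 0.63), ([342.0, 192.0], 0.59)]
probe_tip []
display [([256.0, 307.0], 0.68)]
tea_box [([159.0, 322.0], 0.96)]
honey_jar [([340.0, 191.0], 0.95)]
teaspoon [([312.0, 330.0], 0.9), ([282.0, 228.0], 0.49)]
top cam (array([   4.4,   31.5, 1582.2]), array([ 0.4, -0.1, -0.9]))
dispenser [([239.0, 187.0], 0.55)]
spout_tip [([255.0, 218.0], 0.79), ([177.0, 281.0], 0.42), ([312.0, 253.0], 0.32)]
mug [([314.0, 254.0], 0.77), ([374.0, 273.0], 0.77)]
mug_mouth [([313.0, 239.0], 0.86), ([384.0, 265.0], 0.64)]
mug_handle [([325.0, 255.0], 0.8), ([372.0, 283.0], 0.63)]
stand [([176.0, 282.0], 0.94)]
stand_top [([239.0, 188.0], 0.66), ([164.0, 270.0], 0.56)]
thermometer [([170.0, 274.0], 0.62)]
probe_tip []
display [([169.0, 261.0], 0.68), ([309.0, 241.0], 0.23)]
tea_box [([159.0, 198.0], 0.71)]
honey_jar [([160.0, 198.0], 0.69), ([381.0, 211.0], 0.56)]
teaspoon [([227.0, 288.0], 0.47)]
{'time_s': 1.4, 'joints': array([ 1.1,  0.3,  1.5, -0. ,  1.3, -0.2]), 'dq': array([ 0., -0.,  0.,  0.,  0.,  0.]), 'tau': array([ -0. , -41.2, -26. ,  -0. ,   0. ,   0. ]), 'eef_pos': array([125.2, 509.8, 231.3]), 'ee_rot': array([ 0. ,  0.1,  1. , -0. ]), 'force': array([-0.1,  0.5, -0.6]), 'wrist_torque': array([-0.,  0.,  0.]), 'grip_force': 0.0, 'grip_width': 0.9986718413130254}
```

```bash
python3 - <<'E'
import cv2
for n in('s0','t0'):
    im=cv2.imread(f'pics/{n}.png'); im=im[90:420,90:450] if n=='s0' else im[140:330,110:430]
    f=min(800/im.shape[1],600/im.shape[0]); cv2.imwrite(f'pics/{n}c.png',cv2.resize(im,None,fx=f,fy=f,interpolation=cv2.INTER_CUBIC)); print(f)
E
```

```text
1.8181818181818181
2.5
```

View pics/s0c.png

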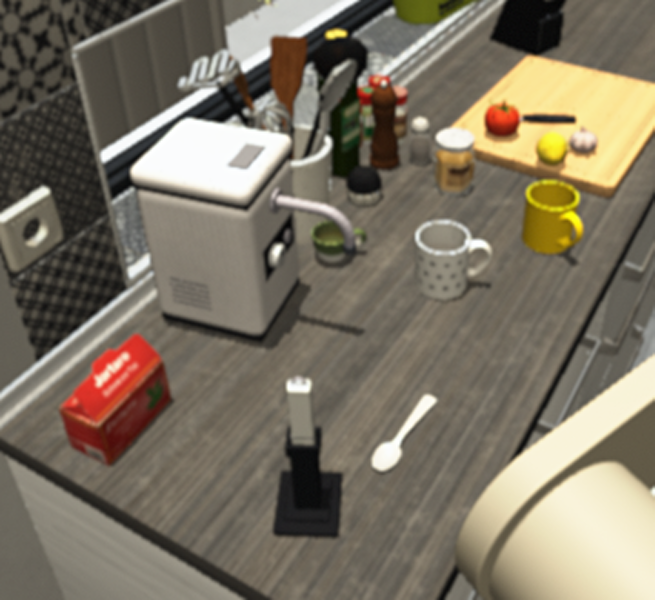

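View pics/t0c.png

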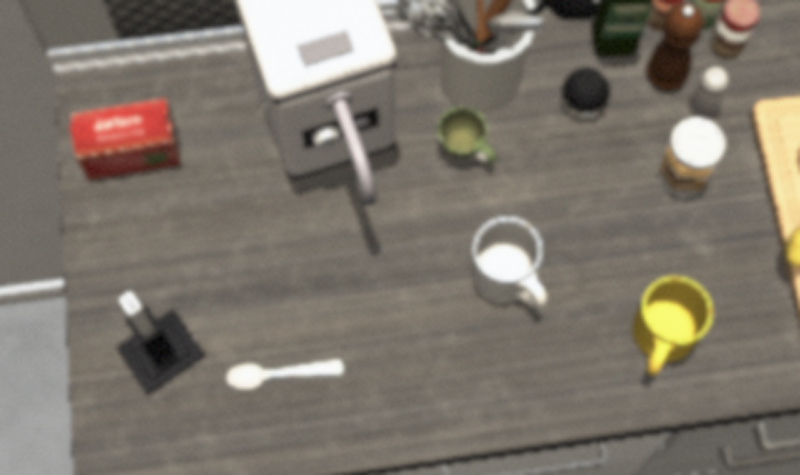

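```bash
cat > m.py <<'E'
from h import *
np.set_printoptions(precision=1,suppress=True)
s=shot('side');t=shot('top')
def best(q,p,near=None):
    r=ctrl.landmark_of(q,p)
    if near is not None: r=sorted(r,key=lambda k:np.hypot(*(np.array(k['point'])-near)))
    return np.array(r[0]['point']) if r else None
E
python3 - <<'E'
from m import *
for q,z,ns,nt in (('spout_tip',145,(280,226),(255,218)),('mug',0,(334,245),(314,254)),('mug_mouth',91,(332,216),(313,239)),('mug_handle',66,(355,227),(325,255)),('stand',0,(257,365),(176,282)),('stand_top',121,(257,329),(164,270)),('display',178,(256,307),(169,261)),('thermometer',108,(261,333),(170,274)),('tea_box',0,(159,322),(159,198)),('honey_jar',0,(340,191),(381,211)),('teaspoon',0,(312,330),(227,288)),('dispenser',0,(218,252),(239,187)),('mug_mouth',91,(390,191),(384,265))):
    a,b=best(q,s,ns),best(q,t,nt)
    print(q,a,b,onz(s,a,z),onz(t,b,z),'tri',*tri(s,a,t,b))
E
```

```text
spout_tip [284.2 225.2] [257.7 215.3] [585.3 -19.9 145. ] [597.   -9.8 145. ] tri [586.5 -11.  154.2] 12.873793207070971
mug [335.4 246.5] [315.1 255.5] [ 509.4 -165.8    0. ] [ 497.2 -173.     0. ] tri [ 506.1 -173.3   -7.7] 12.663707047924913
mug_mouth [332.6 216.9] [313.9 243.7] [ 526.7 -174.8   91. ] [ 505.4 -164.1   91. ] tri [ 511.5 -161.5  100.6] 17.959204849306413
mug_handle [357.6 225.2] [331.6 254.1] [ 464.6 -204.8   66. ] [ 473.9 -214.    66. ] tri [ 472.5 -215.7   57.7] 7.703101225862551
stand [258.7 365.8] [176.1 280.2] [482.1 263.    0. ] [479.8 260.8   0. ] tri [482.  261.5  -2.7] 2.49082423083915
stand_top [255.4 329.3] [164.2 268.6] [480.5 265.4 121. ] [482.3 274.3 121. ] tri [477.1 272.1 131.3] 3.396346513028051
display [255.4 304.9] [167.5 263.1] [483.9 254.5 178. ] [478.  254.9 178. ] tri [480.3 255.4 179.1] 5.288243943046842
thermometer [259.3 333. ] [167.7 272.8] [475.4 260.7 108. ] [472.6 267.3 108. ] tri [470.5 266.1 116.4] 1.2297392740745012
tea_box [156.4 324.3] [156.6 199.4] [749.8 289.1   0. ] [759.1 303.9   0. ] tri [744.5 298.5  16.6] 12.635562988513819
honey_jar [255.9 328.2] [382.7 210.8] [542.7 183.1   0. ] [ 615. -415.    0.] tri [ 1267.3  -837.3 -1541.3] 112.926207281448
teaspoon [314.  327.4] [224.7 290. ] [428.5 114.8   0. ] [428.3 117.2   0. ] tri [427.4 117.1   3. ] 0.04331714371242445
dispenser [218.3 253.2] [238.1 187.7] [777.7  18.8   0. ] [763.1  36.8   0. ] tri [756.2  37.8  22. ] 6.8630044210711905
mug_mouth [391.8 190.2] [381.9 262.9] [ 433.3 -377.2   91. ] [ 418.7 -350.3   91. ] tri [ 418.7 -344.7  111.7] 10.996069820706275
```

Side view: the white dotted mug's rim is at about (334,221), the spout end at (284,226), the stand's foot at (259,366) and the yellow look-alike mug at the right. Top view: the mug's rim is at (313,240), the spout end at (257,218) and the stand's foot at (175,281). I'll refine these with silhouette fits.

```bash
cat > fit.py <<'E'
from m import *
from scipy.optimize import minimize
a=np.linspace(0,2*np.pi,40)
S=4
def poly(p,parts):
    m=np.zeros((420*S,560*S),np.uint8)
    for X in parts:
        uv=np.array([proj(p,x) for x in X]); cv2.fillConvexPoly(m,cv2.convexHull(np.round((uv+.5)*S-.5).astype(np.int32)),1)
    return m
def mugparts(q):
    x,y,w=q; c=np.array([np.cos(w),np.sin(w)])   # w: world dir axis->handle
    cyl=[(x+41*np.cos(t),y+41*np.sin(t),z) for t in a for z in(0,91)]
    n=np.array([-c[1],c[0]])
    h=[(x+r*c[0]+s*n[0],y+r*c[1]+s*n[1],z) for r,z in((38,81),(66,81),(74,66),(66,45),(38,25)) for s in(-7,7)]
    return [cyl,h]
def footparts(q):
    x,y,w=q;c=np.array([np.cos(w),np.sin(w)]);n=np.array([-c[1],c[0]])
    return [[(x+u*c[0]+v*n[0],y+u*c[1]+v*n[1],z) for u in(-42,42) for v in(-37,37) for z in(0,9)],
     [(x+u*c[0]+v*n[0],y+u*c[1]+v*n[1],z) for u in(-14.5,14.5) for v in(-18.5,18.5) for z in(105,121)],
     [(x+u*c[0]+v*n[0],y+u*c[1]+v*n[1],z) for u in(-8,8) for v in(-10,10) for z in(9,105)]]
def fit(parts,masks,q0,step):
    def cost(q):
        e=0
        for p,m in masks:
            M=poly(p,parts(q)).astype(bool); e-=(M&m).sum()/(M|m).sum()
        return e
    r=minimize(cost,q0,method='Nelder-Mead',options=dict(initial_simplex=[q0]+[np.add(q0,np.eye(3)[i]*step[i]) for i in range(3)],xatol=.05,fatol=1e-5,maxiter=200))
    return r.x,r.fun
def mask(p,f,uv,r):
    im=cv2.resize(p['img'],None,fx=S,fy=S,interpolation=cv2.INTER_CUBIC); m=f(im.astype(int)).astype(np.uint8)
    roi=np.zeros_like(m); cv2.circle(roi,(int(uv[0]*S),int(uv[1]*S)),r*S,1,-1); m&=roi
    m=cv2.morphologyEx(m,cv2.MORPH_CLOSE,np.ones((15,15),np.uint8))
    n,l,st,_=cv2.connectedComponentsWithStats(m); k=1+np.argmax(st[1:,4]); m=(l==k).astype(np.uint8)
    cs,_=cv2.findContours(m,cv2.RETR_EXTERNAL,cv2.CHAIN_APPROX_NONE); cv2.drawContours(m,cs,-1,1,-1)
    return m.astype(bool)
E
cat > f1.py <<'E'
from fit import *
wh=lambda i:(i.min(2)>118)
bl=lambda i:(i.max(2)<48)
ms=mask(s,wh,(340,233),32); mt=mask(t,wh,(316,248),24)
for M in([(s,ms)],[(t,mt)],[(s,ms),(t,mt)]): print('mug',*fit(mugparts,M,[510,-168,-2.2],[10,10,.3]))
qm,_=fit(mugparts,M,[510,-168,-2.2],[10,10,.3])
bs=mask(s,bl,(257,350),40); bt=mask(t,bl,(174,276),24)
for w in(-.4,-1.1):
  for M2 in([(s,bs)],[(t,bt)],[(s,bs),(t,bt)]): print('stand',*fit(footparts,M2,[481,264,w],[10,10,.3]))
q=[]
for w in(-.4,-1.1): q.append(fit(footparts,M2,[481,264,w],[10,10,.3]))
qs=min(q,key=lambda k:k[1])[0]
def ov(p,c,w,h):
    im=cv2.resize(p['img'],None,fx=S,fy=S,interpolation=cv2.INTER_CUBIC)[:,:,::-1].copy()
    for P,q in((mugparts,qm),(footparts,qs)):
        cs,_=cv2.findContours(poly(p,P(q)),cv2.RETR_EXTERNAL,cv2.CHAIN_APPROX_NONE); cv2.drawContours(im,cs,-1,(0,0,255),1)
    return lambda c,w,h: im[int((c[1]-h/2)*S):int((c[1]+h/2)*S),int((c[0]-w/2)*S):int((c[0]+w/2)*S)]
o1,o2=ov(s,0,0,0),ov(t,0,0,0)
W=np.hstack
cv2.imwrite('pics/ov.png',np.vstack([W([o1((340,232),65,75),o1((258,345),65,75),o1((280,225),65,75)]),W([o2((316,248),65,75),o2((172,274),65,75),o2((252,205),65,75)])]))
E
python3 f1.py
```

```text
mug [ 524.6 -173.3   -2.3] -0.6260361462155184
mug [ 524.9 -166.2   -2.7] -0.8150081344902386
mug [ 523.2 -167.6   -2.7] -1.4154356884908927
stand [479.7 262.9  -1.1] -0.7926217136438626
stand [487.9 257.9  -0.1] -0.26917523146181943
stand [476.4 266.6   0.5] -1.0041931735898344
stand [478.4 264.3  -1. ] -0.7896428821021735
stand [484.6 254.8  -0.9] -0.2615118006271662
stand [478.9 264.2  -1.1] -1.0493099778291317
```

View pics/ov.png

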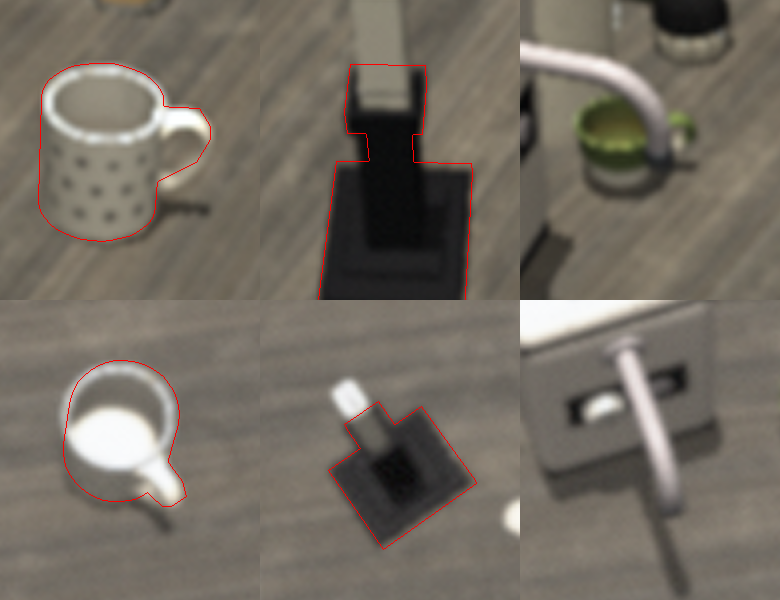

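The overlay fits mug and stand closely: mug axis about (524,-168), stand about (479,264) with yaw -1.07. The spout's nozzle end is at about (282.7,228) in the side view and (257,219) in the top view.

```bash
cat > mv.py <<'E'
import sys,json
from h import *
from scipy.spatial.transform import Rotation as Rr, Slerp
def pose(st=None):
    st=st or ctrl.sense(); q=st['ee_rot']; return np.array(st['eef_pos']),Rr.from_quat([q[1],q[2],q[3],q[0]])
def toolrot(yaw_y,tilt):  # tool y horizontal at yaw_y; z down tilted forward (towards -x of tool at tilt 0) by tilt
    R=np.array([[np.cos(yaw_y-np.pi/2),-np.sin(yaw_y-np.pi/2),0],[np.sin(yaw_y-np.pi/2),np.cos(yaw_y-np.pi/2),0],[0,0,1]])@np.diag([-1.,1,-1])
    # at yaw pi/2: x=-X,y=Y,z=-Z ; tilt so z -> (+sin,0,-cos): rotate about tool y by -tilt
    return Rr.from_matrix(R)*Rr.from_rotvec([0,-tilt,0])
def rows(claw,pos,rot,n,pad=10,start=None,lin=True):
    p,r=start or pose(); p0=p.copy(); sl=Slerp([0,1],Rr.concatenate([r,rot])); out=[]
    for k in range(1,n+1):
        P=p0+(pos-p0)*k/n; Q=sl(k/n)
        d=np.round(r.inv().apply(P-p)/1000,3); p=p+r.apply(d*1000)
        a=np.round((r.inv()*Q).as_rotvec(),3); r=r*Rr.from_rotvec(a)
        out.append([claw]+d.tolist()+a.tolist())
        assert np.linalg.norm(d)<.0625 and np.linalg.norm(a)<.187,(d,a)
    out+=[[claw]+[0.]*6]*(pad-n)
    print(json.dumps(out)); return p,r
E
python3 - <<'E'
from m import *; from mv import *
for z in(145,):
    print(onz(s,(282.7,228),z),onz(t,(257,219),z))
print('tri',tri(s,(282.7,228),t,(257,219)))
p,r=pose(); m=r.as_matrix(); print(p,m,'yaw y',np.arctan2(m[1,1],m[0,1]), ctrl.sense()['joints'],ctrl.sense()['time_s'])
# dispenser front bottom edge/ corners check
for X in((592,-12,145),(600,-12,145),(592,-12,54)): print(X,proj(s,X),proj(t,X))
w=-2.62;c=np.array([np.cos(w),np.sin(w)]);R=toolrot(w+np.pi/2,.7);print(R.as_matrix())
g=np.array([523.5+66*c[0],-168+66*c[1],67]); z=R.as_matrix()[:,2]
pre=g+z*19-z*90; print('grasp',g,'tcp',g+19*z,'pre',pre)
print(1);a=rows(-1,np.array([330,-20,240.]),toolrot(0.3,.35),9)
print(2);b=rows(-1,pre,R,10,start=a)
E
```

```text
[582.8  -8.6 145. ] [585.8  -6.3 145. ]
tri (array([583.2,  -6.6, 147.1]), np.float64(3.2572418577638245))
[125.2 509.9 231.3] [[-1.   0.2 -0. ]
 [ 0.2  1.  -0. ]
 [ 0.  -0.  -1. ]] yaw y 1.3300019398366845 [ 1.1  0.3  1.5 -0.   1.3 -0.2] 3.0
(592, -12, 145) [280.2 226.1] [258.7 216.8]
(600, -12, 145) [277.4 225.1] [258.3 214.3]
(592, -12, 54) [281.1 254.1] [259.4 228. ]
[[ 0.7  0.5 -0.6]
 [ 0.4 -0.9 -0.3]
 [-0.6  0.  -0.8]]
grasp [ 466.3 -200.9   67. ] tcp [ 455.7 -207.    52.5] pre [ 505.9 -178.1  121.3]
1Traceback (most recent call last):
  File "<stdin>", line 11, in <module>
  File "mv.py", line 17, in rows
    assert np.linalg.norm(d)<.0625 and np.linalg.norm(a)<.187,(d,a)
           ^^^^^^^^^^^^^^^^^^^^^^^^^^^^^^^^^^^^^^^^^^^^^^^^^^
AssertionError: (array([-0. , -0.1, -0. ]), array([ 0. , -0. ,  0.1]))
```

```bash
python3 - <<'E'
from mv import *
a=rows(-1,np.array([330,30,240.]),toolrot(0.3,0),10)
E
```

```text
[[-1, -0.031, -0.042, -0.001, -0.0, 0.0, 0.103], [-1, -0.036, -0.038, -0.001, -0.0, 0.0, 0.103], [-1, -0.039, -0.034, -0.001, -0.0, 0.0, 0.103], [-1, -0.043, -0.031, -0.0, -0.0, 0.0, 0.103], [-1, -0.045, -0.025, -0.001, -0.0, 0.0, 0.103], [-1, -0.048, -0.021, -0.001, -0.0, 0.0, 0.103], [-1, -0.049, -0.016, -0.001, -0.0, 0.0, 0.103], [-1, -0.052, -0.011, -0.001, -0.0, 0.0, 0.103], [-1, -0.051, -0.005, -0.001, -0.0, 0.0, 0.103], [-1, -0.053, -0.0, -0.001, -0.0, 0.0, 0.103]]
```

>>> send_rows([
  [-1,-0.031,-0.042,-0.001,0,0,0.103],
  [-1,-0.036,-0.038,-0.001,0,0,0.103],
  [-1,-0.039,-0.034,-0.001,0,0,0.103],
  [-1,-0.043,-0.031,0,0,0,0.103],
  [-1,-0.045,-0.025,-0.001,0,0,0.103],
  [-1,-0.048,-0.021,-0.001,0,0,0.103],
  [-1,-0.049,-0.016,-0.001,0,0,0.103],
  [-1,-0.052,-0.011,-0.001,0,0,0.103],
  [-1,-0.051,-0.005,-0.001,0,0,0.103],
  [-1,-0.053,0,-0.001,0,0,0.103],
], squeeze=40)

```text
time_s: 4.25
eef_pos: [330.6, 27.9, 240.7]
ee_rot: [0.001, 0.595, 0.804, 0.0]
force: [0.3, 0.9, -0.1]
grip_width: 1.002
grip_force: 0.0
```

```bash
cat > tgt.py <<'E'
from mv import *
w=-2.62;c=np.array([np.cos(w),np.sin(w)]);R=toolrot(w+np.pi/2,-.7);z=R.as_matrix()[:,2]
g=np.array([523.5+66*c[0],-168+66*c[1],67]); tcp=g+19*z
E
python3 - <<'E'
from tgt import *
pre=tcp-z*90; print(pose()[0],ctrl.sense()['joints'],pre,tcp)
a=rows(-1,pre,R,10)
E
```

```text
[330.59251036  27.93862847 240.65515089] [-2.73974646e-01 -1.45971615e-01  1.97596253e+00  1.69053550e-04
  1.31036156e+00 -5.70307681e-01] [ 426.61890599 -223.67548477  121.3037953 ] [ 476.88876142 -194.7864781    52.46799844]
[[-1, -0.027, 0.002, 0.012, -0.047, 0.059, 0.129], [-1, -0.027, 0.005, 0.01, -0.047, 0.059, 0.128], [-1, -0.027, 0.007, 0.01, -0.047, 0.059, 0.129], [-1, -0.026, 0.011, 0.008, -0.046, 0.059, 0.129], [-1, -0.025, 0.014, 0.007, -0.047, 0.059, 0.129], [-1, -0.024, 0.017, 0.006, -0.047, 0.059, 0.128], [-1, -0.021, 0.019, 0.006, -0.047, 0.058, 0.129], [-1, -0.02, 0.021, 0.006, -0.047, 0.059, 0.129], [-1, -0.016, 0.024, 0.006, -0.047, 0.059, 0.128], [-1, -0.014, 0.025, 0.006, -0.046, 0.059, 0.129]]
```

>>> send_rows([
  [-1,-0.027,0.002,0.012,-0.047,0.059,0.129],
  [-1,-0.027,0.005,0.01,-0.047,0.059,0.128],
  [-1,-0.027,0.007,0.01,-0.047,0.059,0.129],
  [-1,-0.026,0.011,0.008,-0.046,0.059,0.129],
  [-1,-0.025,0.014,0.007,-0.047,0.059,0.129],
  [-1,-0.024,0.017,0.006,-0.047,0.059,0.128],
  [-1,-0.021,0.019,0.006,-0.047,0.058,0.129],
  [-1,-0.02,0.021,0.006,-0.047,0.059,0.129],
  [-1,-0.016,0.024,0.006,-0.047,0.059,0.128],
  [-1,-0.014,0.025,0.006,-0.046,0.059,0.129],
])

```text
time_s: 5.5
eef_pos: [427.5, -222.5, 120.2]
ee_rot: [-0.089, 0.908, 0.242, 0.331]
force: [0.4, -0.3, 0.3]
grip_width: 0.996
grip_force: 0.0
```

```bash
python3 - <<'E'
from tgt import *
from m import *
print(pose()[0],ctrl.sense()['joints'],ctrl.sense()['time_s'],(pose()[1].inv()*R).as_rotvec())
S=4
def ov(p,X,w=100,h=100):
    im=cv2.resize(p['img'],None,fx=S,fy=S,interpolation=cv2.INTER_CUBIC)[:,:,::-1].copy()
    for x,col in X:
        u=proj(p,x); cv2.circle(im,tuple(np.round((u+.5)*S-.5).astype(int)),3,col,-1)
    u=proj(p,X[0][0]).astype(int); return im[(u[1]-h//2)*S:(u[1]+h//2)*S,(u[0]-w//2)*S:(u[0]+w//2)*S]
P=[((523.5,-168,91),(0,0,255)),(g,(0,255,0)),(tcp,(255,0,0)),((582,-9,145),(255,0,255))]
cv2.imwrite('pics/pre.png',np.hstack([ov(s,P),ov(t,P)]))
rows(-1,tcp,R,8)
E
```

```text
[ 426.9 -222.7  119.2] [-1.1  0.3  2.   0.8  1.  -0.6] 5.6 [-0.  0. -0.]
[[-1, 0.0, 0.0, 0.011, -0.0, 0.0, -0.0], [-1, 0.0, 0.0, 0.011, -0.001, 0.0, -0.001], [-1, 0.0, 0.0, 0.011, -0.0, 0.0, 0.0], [-1, 0.0, 0.0, 0.011, -0.0, 0.0, -0.0], [-1, 0.001, 0.001, 0.011, -0.001, 0.0, -0.0], [-1, -0.0, -0.0, 0.011, -0.0, 0.001, -0.001], [-1, -0.0, -0.0, 0.011, -0.001, -0.0, -0.0], [-1, -0.0, -0.0, 0.011, 0.0, -0.0, -0.0], [-1, 0.0, 0.0, 0.0, 0.0, 0.0, 0.0], [-1, 0.0, 0.0, 0.0, 0.0, 0.0, 0.0]]
```

View pics/pre.png

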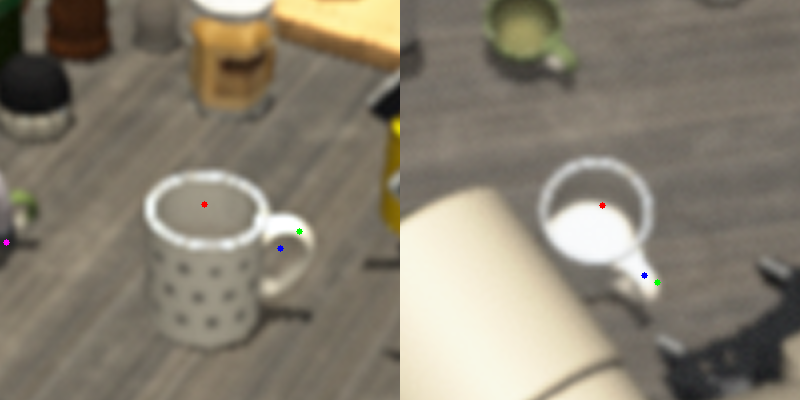

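The side and top crops show the mug's rim about 4 mm nearer the robot and 3 mm further left than my estimate. The handle is at the green dot, and the gripper is open and facing it. I'm shifting slightly and going in.

>>> send_rows([
  [-1,0,-0.001,0.011,0,0,0],
  [-1,0,-0.001,0.011,0,0,0],
  [-1,0,-0.001,0.011,0,0,0],
  [-1,0,-0.001,0.011,0,0,0],
  [-1,0,0,0.011,0,0,0],
  [-1,0,0,0.011,0,0,0],
  [-1,0,0,0.011,0,0,0],
  [-1,0,0,0.008,0,0,0],
  [-1,0,0,0,0,0,0],
  [-1,0,0,0,0,0,0],
])

```text
time_s: 6.85
eef_pos: [472.5, -190.5, 55.6]
ee_rot: [-0.089, 0.907, 0.244, 0.331]
force: [-0.3, 0.4, -0.1]
grip_width: 1.002
grip_force: 0.0
```

```bash
python3 - <<'E'
from fit import *
print(ctrl.sense()['eef_pos'],ctrl.sense()['force'])
# rim ellipse from inner-bright ring: refine by network average too
for p,n,z in((s,(333,219),91),(t,(313,241),91)):
    print('mouth',onz(p,best('mug_mouth',p,n),91),'handle',onz(p,best('mug_handle',p,(n[0]+18,n[1]+11)),66))
cv2.imwrite('pics/g.png',cv2.resize(np.hstack([s['img'][180:290,270:420],t['img'][190:300,240:390]])[:,:,::-1],None,fx=2.6,fy=2.6,interpolation=cv2.INTER_CUBIC))
E
```

```text
[ 472.5 -190.6   55.6] [ 0.1 -0.6  1.1]
mouth [ 525.1 -158.8   91. ] handle [ 464. -194.   66.]
mouth [ 526.6 -163.3   91. ] handle [ 466.6 -201.5   66. ]
```

View pics/g.png

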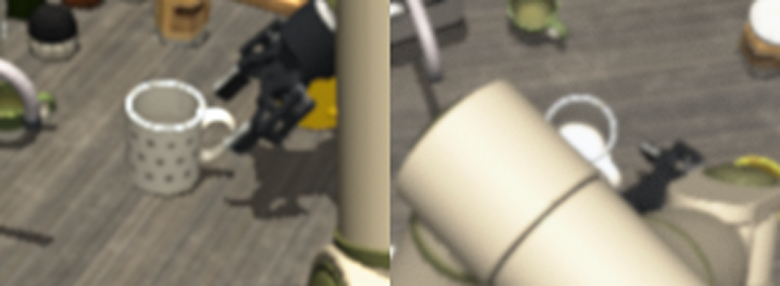

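The picture shows the handle between the open fingers. Closing now.

>>> send_rows([
  [1,0,0,0,0,0,0],
  [1,0,0,0,0,0,0],
  [1,0,0,0,0,0,0],
  [1,0,0,0,0,0,0],
  [1,0,0,0,0,0,0],
  [1,0,0,0,0,0,0],
  [1,0,0,0,0,0,0],
  [1,0,0,0,0,0,0],
  [1,0,0,0,0,0,0],
  [1,0,0,0,0,0,0],
], squeeze=35)

```text
time_s: 8.4
eef_pos: [472.6, -190.3, 55.6]
ee_rot: [-0.089, 0.907, 0.244, 0.331]
force: [-3.0, 1.1, 5.1]
grip_width: 0.236
grip_force: 32.9
```

```bash
python3 - <<'E'
from fit import *
print({k:ctrl.sense()[k] for k in('time_s','eef_pos','force','grip_width','grip_force','joints')})
for k in range(2):
  if k: s=shot('side');t=shot('top')
  print('mouth',onz(s,best('mug_mouth',s,(333,219)),91),onz(t,best('mug_mouth',t,(313,241)),91),'spout',onz(s,best('spout_tip',s,(283,227)),145),onz(t,best('spout_tip',t,(257,218)),145))
def rim(p,c,r):  # ellipse through outer edge of the bright ring
    im=cv2.resize(p['img'],None,fx=4,fy=4,interpolation=cv2.INTER_CUBIC);return im
cv2.imwrite('pics/c.png',np.hstack([cv2.resize(s['img'][195:255,265:365],None,fx=4,fy=4,interpolation=cv2.INTER_CUBIC),cv2.resize(t['img'][200:260,240:340],None,fx=4,fy=4,interpolation=cv2.INTER_CUBIC)])[:,:,::-1])
E
```

```text
{'time_s': 8.5, 'eef_pos': array([ 472.5, -190.3,   55.6]), 'force': array([-2.6,  0.3,  5.8]), 'grip_width': 0.23877847115316003, 'grip_force': 32.898152181878686, 'joints': array([-1. ,  0.5,  2. ,  1. ,  0.9, -0.7])}
mouth [ 527.4 -173.9   91. ] [ 513.8 -158.6   91. ] spout [583.   -7.5 145. ] [589.6  -1.5 145. ]
mouth [ 527.7 -172.7   91. ] [ 520.8 -158.9   91. ] spout [585.  -13.2 145. ] [595.8  -3.2 145. ]
```

View pics/c.png

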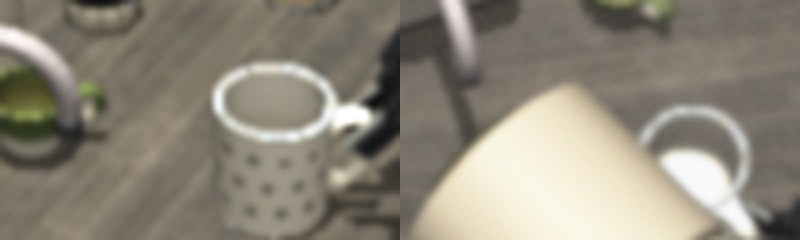

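```bash
python3 - <<'E'
from m import *
u=proj(t,(523.5,-168,91))+[-1.25,1.75]; us=proj(s,(523.5,-168,91))+[.5,1.5]
print('top px',u,'side',us)
ms,mt=onz(s,(333,219.9),91),onz(t,u,91); ss,st=onz(s,(282.2,227),145),onz(t,(257,217),145)
print(ms,onz(s,us,91),mt,ss,st,'rel',ss-ms,st-mt, tri(s,(282.2,227),t,(257,217)),tri(s,(333,219.9),t,u))
E
```

```text
top px [312.9 239.6] side [333.  220.1]
[ 519.8 -163.3   91. ] [ 519.4 -162.6   91. ] [ 518.6 -163.4   91. ] [585.9 -11.4 145. ] [592.   -7.1 145. ] rel [ 66.  151.9  54. ] [ 73.4 156.3  54. ] (array([587. ,  -7.7, 148.8]), np.float64(6.529497303338284)) (array([ 519.3, -163.3,   90.9]), np.float64(1.1962666604320227))
```

```bash
python3 - <<'E'
from mv import *
p,r=pose(); rows(1,p+[62,138,0],r,9)
E
```

```text
[[1, 0.01, -0.01, 0.009, 0.0, 0.0, 0.0], [1, 0.011, -0.01, 0.009, 0.0, 0.0, 0.0], [1, 0.01, -0.009, 0.008, 0.0, 0.0, 0.0], [1, 0.011, -0.01, 0.009, 0.0, 0.0, 0.0], [1, 0.01, -0.01, 0.009, 0.0, 0.0, 0.0], [1, 0.011, -0.01, 0.009, 0.0, 0.0, 0.0], [1, 0.01, -0.01, 0.009, 0.0, 0.0, 0.0], [1, 0.011, -0.009, 0.008, 0.0, 0.0, 0.0], [1, 0.01, -0.01, 0.009, 0.0, 0.0, 0.0], [1, 0.0, 0.0, 0.0, 0.0, 0.0, 0.0]]
```

>>> send_rows([
  [1,0.01,-0.01,0.009,0,0,0],
  [1,0.011,-0.01,0.009,0,0,0],
  [1,0.01,-0.009,0.008,0,0,0],
  [1,0.011,-0.01,0.009,0,0,0],
  [1,0.01,-0.01,0.009,0,0,0],
  [1,0.011,-0.01,0.009,0,0,0],
  [1,0.01,-0.01,0.009,0,0,0],
  [1,0.011,-0.009,0.008,0,0,0],
  [1,0.01,-0.01,0.009,0,0,0],
  [1,0,0,0,0,0,0],
])

```text
time_s: 10.35
eef_pos: [534.5, -51.4, 55.4]
ee_rot: [-0.09, 0.907, 0.245, 0.33]
force: [1.0, 0.4, 0.3]
grip_width: 0.235
grip_force: 33.6
```

```bash
python3 - <<'E'
from m import *
print({k:ctrl.sense()[k] for k in('time_s','eef_pos','force','grip_force','joints')})
print('mouth',onz(s,best('mug_mouth',s,(290,245)),91),onz(t,best('mug_mouth',t,(260,225)),91))
cv2.imwrite('pics/d.png',np.hstack([cv2.resize(s['img'][195:295,240:340],None,fx=4,fy=4,interpolation=cv2.INTER_CUBIC),cv2.resize(t['img'][180:280,210:310],None,fx=4,fy=4,interpolation=cv2.INTER_CUBIC)])[:,:,::-1])
E
```

```text
{'time_s': 10.45, 'eef_pos': array([534.2, -52.2,  55.2]), 'force': array([0.8, 1.6, 0.2]), 'grip_force': 33.602125248871744, 'joints': array([-0.6,  0.5,  2. ,  1.2,  0.7, -0.5])}
mouth [578.2 -32.6  91. ] [571.1 -25.5  91. ]
```

View pics/d.png

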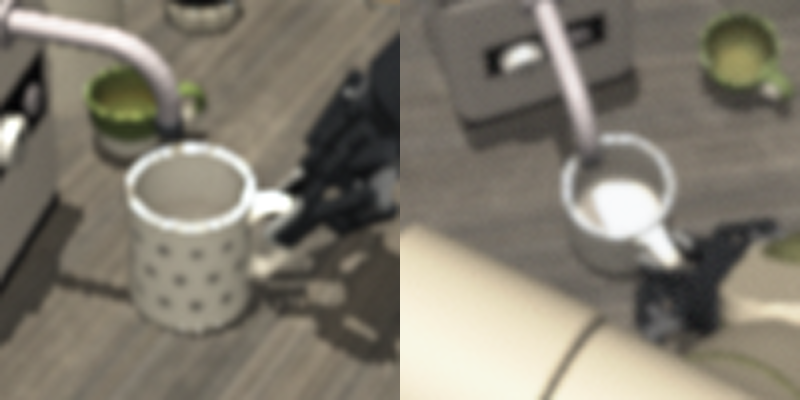

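```bash
python3 - <<'E'
from m import *
ms,mt=onz(s,(287.2,241.9),91),onz(t,(264.4,226),91); ss,st=onz(s,(282.1,227),145),onz(t,(257.1,217.2),145)
print(ms,mt,tri(s,(287.2,241.9),t,(264.4,226)),ss,st)
for k in range(3):
  if k: s=shot('side');t=shot('top')
  print(onz(s,best('spout_tip',s,(283,227)),145),onz(t,best('spout_tip',t,(257,218)),145))
# dispenser geometry: predicted housing corners for yaw candidates
tip=np.array([588,-9])
for yaw in(0,.1,.2,.3):
  f=np.array([np.cos(yaw),np.sin(yaw)]);n=np.array([-f[1],f[0]]);o=tip+190*f
  print(yaw,[np.round(proj(p,[*(o-85*f+k*75*n),z])).tolist() for p in(s,t) for k,z in((1,0),(-1,0),(0,205))])
E
```

```text
[580.1 -23.8  91. ] [582.  -26.7  91. ] (array([582.6, -26.9,  88. ]), np.float64(1.1245232490157637)) [586.1 -11.2 145. ] [591.3  -7.3 145. ]
[585.9  -9.5 145. ] [587.1 -10.3 145. ]
[585.  -12.3 145. ] [589.9  -8.3 145. ]Traceback (most recent call last):
  File "<stdin>", line 6, in <module>
  File "h.py", line 12, in onz
    o,d=ray(p,uv);return o+d*(z-o[2])/d[2]
        ~~~^^^^^^
  File "h.py", line 10, in ray
    R=np.array(p['R']);o=-R.T@np.ravel(p['t']);d=R.T@np.linalg.inv(p['camera_matrix'])@np.array([uv[0],uv[1],1.]);return o,d/np.linalg.norm(d)
                                                                                                 ~~^^^
TypeError: 'NoneType' object is not subscriptable
```

>>> send_rows([
  [1,0.005,-0.005,0.004,0,0,0],
  [1,0.005,-0.005,0.005,0,0,0],
  [1,0,0,0,0,0,0],
  [1,0,0,0,0,0,0],
  [-0.3,0,0,0,0,0,0],
  [-0.3,0,0,0,0,0,0],
  [-0.3,0,0,0,0,0,0],
  [-1,0,0,0,0,0,0],
  [-1,0,0,0,0,0,0],
  [-1,0,0,0,0,0,0],
])

```text
time_s: 12.35
eef_pos: [541.1, -37.2, 55.0]
ee_rot: [-0.089, 0.907, 0.244, 0.33]
force: [0.6, -0.6, 0.4]
grip_width: 1.003
grip_force: 0.0
```

>>> send_rows([
  [-1,0,0,-0.006,0,0,0],
  [-1,0,0,-0.01,0,0,0],
  [-1,0,0,-0.01,0,0,0],
  [-1,0,0,-0.012,0,0,0],
  [-1,0,0,-0.012,0,0,0],
  [-1,0,0,-0.012,0,0,0],
  [-1,0,0,-0.015,0,0,0],
  [-1,0,0,-0.015,0,0,0],
  [-1,0,0,-0.015,0,0,0],
  [-1,0,0,-0.015,0,0,0],
])

```text
time_s: 13.6
eef_pos: [472.8, -77.1, 149.3]
ee_rot: [-0.089, 0.907, 0.244, 0.33]
force: [0.5, 0.3, 0.7]
grip_width: 0.999
grip_force: 0.0
```

```bash
python3 - <<'E'
from m import *
print({k:ctrl.sense()[k] for k in('time_s','eef_pos','force','grip_force','joints')})
print('mouth',onz(s,best('mug_mouth',s,(282,240)),91),onz(t,best('mug_mouth',t,(260,225)),91))
cv2.imwrite('pics/e.png',np.hstack([cv2.resize(s['img'][195:295,230:330],None,fx=4,fy=4,interpolation=cv2.INTER_CUBIC),cv2.resize(t['img'][180:280,210:310],None,fx=4,fy=4,interpolation=cv2.INTER_CUBIC)])[:,:,::-1])
E
```

```text
{'time_s': 13.7, 'eef_pos': array([473.2, -77.5, 149.7]), 'force': array([-0.4,  0.2, -0.1]), 'grip_force': 0.0, 'joints': array([-0.8,  0.2,  2.1,  0.9,  0.9, -0.3])}
mouth [599.6 -22.3  91. ] [588.2  -6.3  91. ]
```

View pics/e.png

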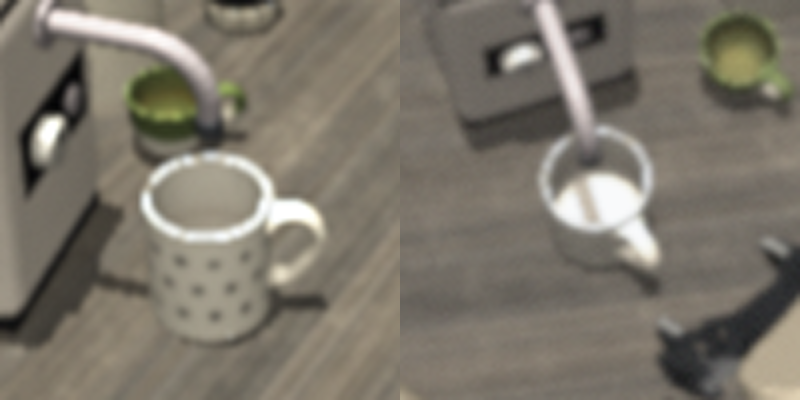

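```bash
python3 - <<'E'
from m import *
print(tri(s,(281.6,243.9),t,(258.4,224.2)),onz(s,(281.6,243.9),91),onz(t,(258.4,224.2),91))
for v in(227,228.3): print(onz(s,(281.7,v),145))
print(onz(t,(257.1,217.2),145),onz(t,(257.1,218.5),145))
for k in range(3):
  if k: s=shot('side');t=shot('top')
  for q,z,a,b in(('spout_tip',145,(282,228),(257,218)),('mug_mouth',91,(282,244),(258,224))):
    A,B=best(q,s,a),best(q,t,b); print(q,A,B,A is not None and onz(s,A,z),B is not None and onz(t,B,z))
E
```

```text
(array([589.1,  -9.9,  91.4]), np.float64(1.908577609031521)) [588.3 -10.2  91. ] [590.3  -9.7  91. ]
[586.9 -10.8 145. ]
[584.3  -6.4 145. ]
[591.3  -7.3 145. ] [587.3  -6.8 145. ]
spout_tip [284.7 226.7] [256.9 216.1] [581.2 -15.4 145. ] [594.9  -7.2 145. ]
mug_mouth [277.1 240.2] [257.1 228.4] [605.8 -17.   91. ] [577.5  -4.   91. ]
spout_tip [284.3 225.5] [258.9 218.1] [584.5 -19.  145. ] [587.8 -12.1 145. ]
mug_mouth [280.8 239.8] [258.  227.3] [598.5 -22.9  91. ] [580.6  -7.2  91. ]
spout_tip [282.  227.1] [257.7 217.2] [586.1 -10.8 145. ] [591.1  -9.  145. ]
mug_mouth [281.3 239.1] [257.4 226.3] [598.8 -26.   91. ] [584.   -5.8  91. ]
```

```bash
python3 - <<'E'
from mv import *
p,r=pose()
a=rows(-1,np.array([420,60,280.]),toolrot(-0.3,-.2),8,pad=0)
b=rows(-1,np.array([479,264,268.]),toolrot(.5,0),10,start=a)
E
```

```text
[[-1, 0.013, -0.018, -0.011, 0.041, -0.059, -0.085], [-1, 0.013, -0.018, -0.011, 0.041, -0.06, -0.085], [-1, 0.015, -0.016, -0.011, 0.04, -0.059, -0.084], [-1, 0.015, -0.016, -0.011, 0.041, -0.06, -0.085], [-1, 0.016, -0.015, -0.011, 0.041, -0.059, -0.085], [-1, 0.016, -0.014, -0.012, 0.041, -0.06, -0.085], [-1, 0.017, -0.014, -0.012, 0.04, -0.059, -0.084], [-1, 0.017, -0.012, -0.013, 0.041, -0.06, -0.085]]
[[-1, 0.021, -0.0, 0.005, 0.008, -0.019, -0.08], [-1, 0.02, 0.001, 0.005, 0.008, -0.019, -0.08], [-1, 0.021, 0.003, 0.005, 0.008, -0.019, -0.079], [-1, 0.02, 0.004, 0.004, 0.008, -0.019, -0.08], [-1, 0.02, 0.007, 0.004, 0.008, -0.018, -0.08], [-1, 0.02, 0.008, 0.003, 0.008, -0.019, -0.08], [-1, 0.018, 0.009, 0.003, 0.008, -0.019, -0.079], [-1, 0.019, 0.011, 0.003, 0.008, -0.019, -0.08], [-1, 0.017, 0.012, 0.002, 0.008, -0.019, -0.08], [-1, 0.016, 0.014, 0.001, 0.008, -0.019, -0.08]]
```

>>> send_rows([
  [-1,0.013,-0.018,-0.011,0.041,-0.059,-0.085],
  [-1,0.013,-0.018,-0.011,0.041,-0.06,-0.085],
  [-1,0.015,-0.016,-0.011,0.04,-0.059,-0.084],
  [-1,0.015,-0.016,-0.011,0.041,-0.06,-0.085],
  [-1,0.016,-0.015,-0.011,0.041,-0.059,-0.085],
  [-1,0.016,-0.014,-0.012,0.041,-0.06,-0.085],
  [-1,0.017,-0.014,-0.012,0.04,-0.059,-0.084],
  [-1,0.017,-0.012,-0.013,0.041,-0.06,-0.085],
  [-1,0,0,0,0,0,0],
  [-1,0,0,0,0,0,0],
])

```text
time_s: 15.95
eef_pos: [420.0, 59.8, 279.4]
ee_rot: [-0.06, 0.801, 0.59, 0.08]
force: [-0.5, 0.6, -0.8]
grip_width: 0.998
grip_force: 0.0
```

>>> send_rows([
  [-1,0.021,0,0.005,0.008,-0.019,-0.08],
  [-1,0.02,0.001,0.005,0.008,-0.019,-0.08],
  [-1,0.021,0.003,0.005,0.008,-0.019,-0.079],
  [-1,0.02,0.004,0.004,0.008,-0.019,-0.08],
  [-1,0.02,0.007,0.004,0.008,-0.018,-0.08],
  [-1,0.02,0.008,0.003,0.008,-0.019,-0.08],
  [-1,0.018,0.009,0.003,0.008,-0.019,-0.079],
  [-1,0.019,0.011,0.003,0.008,-0.019,-0.08],
  [-1,0.017,0.012,0.002,0.008,-0.019,-0.08],
  [-1,0.016,0.014,0.001,0.008,-0.019,-0.08],
])

```text
time_s: 17.2
eef_pos: [479.5, 263.7, 267.3]
ee_rot: [-0.001, 0.51, 0.86, -0.001]
force: [0.2, 0.7, -1.0]
grip_width: 1.003
grip_force: 0.0
```

```bash
python3 - <<'E'
from m import *; from mv import *
p,r=pose(); print(p,r.as_matrix(),(r.inv()*toolrot(.5,0)).as_rotvec(),{k:ctrl.sense()[k] for k in('time_s','joints')})
S=4
def ov(p,X,w=100,h=100):
    im=cv2.resize(p['img'],None,fx=S,fy=S,interpolation=cv2.INTER_CUBIC)[:,:,::-1].copy()
    for x,col in X:
        u=proj(p,x); cv2.circle(im,tuple(np.round((u+.5)*S-.5).astype(int)),2,col,-1)
    u=proj(p,X[0][0]).astype(int); return im[(u[1]-h//2)*S:(u[1]+h//2)*S,(u[0]-w//2)*S:(u[0]+w//2)*S]
w=-1.07;f=np.array([np.cos(w),np.sin(w),0]);n=np.array([-f[1],f[0],0]);o=np.array([479,264,0])
X=[(o+[0,0,121],(0,0,255))]+[(o+[0,0,z]+a*f+b*n,(0,255,0)) for a in(-8,8) for b in(-12,12) for z in(121,202)]+[(o+[0,0,z]+a*f+b*n,(255,255,0)) for a in(-14.5,14.5) for b in(-18.5,18.5) for z in(121,)]+[(o+[0,0,z]+a*f+b*n,(255,0,255)) for a in(-42,42) for b in(-37,37) for z in(0,)]
cv2.imwrite('pics/f.png',np.hstack([ov(s,X),ov(t,X)]))
E
```

```text
[479.3 264.6 267. ] [[-0.5  0.9 -0. ]
 [ 0.9  0.5  0. ]
 [ 0.  -0.  -1. ]] [-0. -0.  0.] {'time_s': 17.3, 'joints': array([ 0.3,  0.3,  1.4,  0. ,  1.4, -0.2])}
```

View pics/f.png

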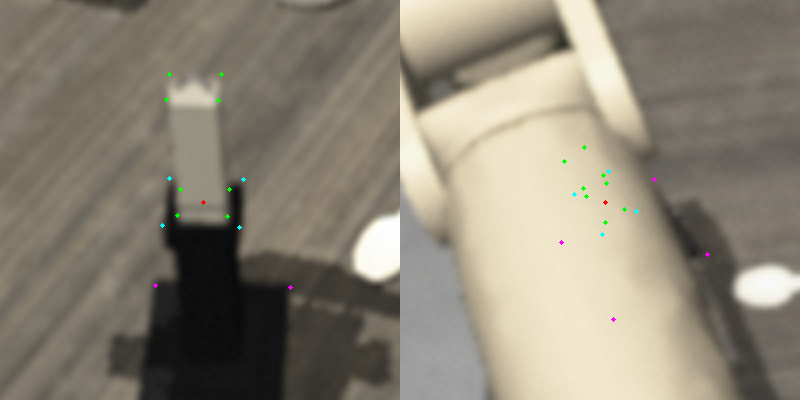

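The overlay on the side view agrees with the thermometer's handle (edges at 169–217 in the crop) to about 2 mm across, and the arm hides the top view. Descending 113 mm.

>>> send_rows([
  [-1,0.001,-0.001,0.015,0,0,0],
  [-1,0,0,0.015,0,0,0],
  [-1,0,0,0.015,0,0,0],
  [-1,0,0,0.015,0,0,0],
  [-1,0,0,0.015,0,0,0],
  [-1,0,0,0.014,0,0,0],
  [-1,0,0,0.012,0,0,0],
  [-1,0,0,0.012,0,0,0],
  [-1,0,0,0,0,0,0],
  [-1,0,0,0,0,0,0],
])

```text
time_s: 18.55
eef_pos: [478.0, 264.6, 155.8]
ee_rot: [0.0, 0.51, 0.86, 0.0]
force: [1.6, 0.1, 0.2]
grip_width: 1.001
grip_force: 0.0
```

>>> send_rows([
  [0.2,0,0,0,0,0,0],
  [0.2,0,0,0,0,0,0],
  [0.2,0,0,0,0,0,0],
  [0.2,0,0,0,0,0,0],
  [0.2,0,0,0,0,0,0],
  [0.2,0,0,0,0,0,0],
  [0.2,0,0,0,0,0,0],
  [0.2,0,0,0,0,0,0],
  [0.2,0,0,0,0,0,0],
  [0.2,0,0,0,0,0,0],
], squeeze=30)

```text
time_s: 19.8
eef_pos: [477.8, 264.5, 155.4]
ee_rot: [0.0, 0.51, 0.86, 0.0]
force: [0.4, 0.2, -0.2]
grip_width: 0.403
grip_force: 0.0
```

```bash
python3 - <<'E'
from m import *
st=ctrl.sense();print({k:st[k] for k in('time_s','eef_pos','force','grip_width','grip_force')})
cv2.imwrite('pics/i.png',cv2.resize(s['img'][260:400,180:340],None,fx=4,fy=4,interpolation=cv2.INTER_CUBIC)[:,:,::-1])
E
```

```text
{'time_s': 19.9, 'eef_pos': array([477.8, 264.5, 155.4]), 'force': array([-0. ,  0.1,  0.4]), 'grip_width': 0.4001666143538713, 'grip_force': 0.0}
```

View pics/i.png

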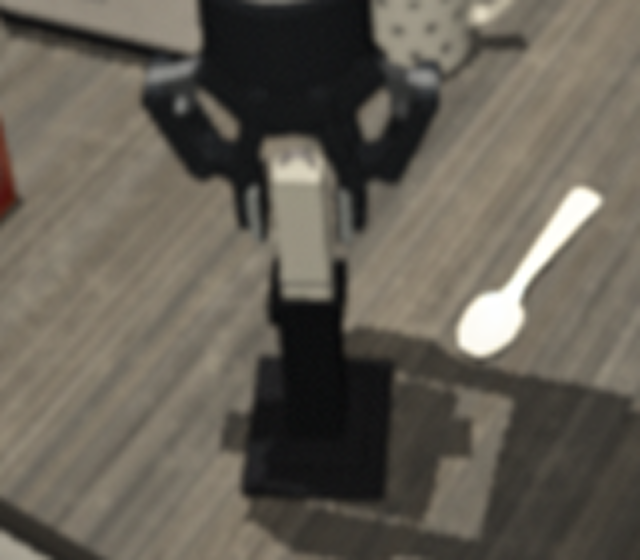

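The handle sits between the pads, about 2 mm off centre to the image right. I'm nudging the tool and closing.

>>> send_rows([
  [0.2,0,-0.002,0,0,0,0],
  [0.2,0,0,0,0,0,0],
  [0.4,0,0,0,0,0,0],
  [0.6,0,0,0,0,0,0],
  [1,0,0,0,0,0,0],
  [1,0,0,0,0,0,0],
  [1,0,0,0,0,0,0],
  [1,0,0,0,0,0,0],
  [1,0,0,0,0,0,0],
  [1,0,0,0,0,0,0],
], squeeze=30)

```text
time_s: 21.15
eef_pos: [476.0, 263.6, 155.4]
ee_rot: [0.0, 0.51, 0.86, 0.0]
force: [1.2, -0.4, -0.7]
grip_width: 0.276
grip_force: 32.2
```

>>> send_rows([
  [1,0,0,-0.006,0,0,0],
  [1,0,0,-0.01,0,0,0],
  [1,0,0,-0.012,0,0,0],
  [1,0,0,-0.013,0,0,0],
  [1,0,0,-0.013,0,0,0],
  [1,0,0,-0.013,0,0,0],
  [1,0,0,-0.013,0,0,0],
  [1,0,0,-0.013,0,0,0],
  [1,0,0,-0.013,0,0,0],
  [1,0,0,-0.012,0,0,0],
])

```text
time_s: 22.4
eef_pos: [476.0, 263.5, 274.3]
ee_rot: [0.0, 0.51, 0.86, 0.0]
force: [0.1, -0.8, -0.1]
grip_width: 0.279
grip_force: 32.3
```

```bash
python3 - <<'E'
from m import *
st=ctrl.sense();print({k:st[k] for k in('time_s','eef_pos','force','grip_width','grip_force')})
cv2.imwrite('pics/j.png',cv2.resize(s['img'][220:400,170:350],None,fx=3.3,fy=3.3,interpolation=cv2.INTER_CUBIC)[:,:,::-1])
print(best('stand',s,(258,365)), best('probe_tip',s,(257,330)), proj(s,(478,264,136)))
E
```

```text
{'time_s': 22.5, 'eef_pos': array([476.4, 263.7, 274.8]), 'force': array([ 1. , -0. , -1.1]), 'grip_width': 0.27398489734818016, 'grip_force': 32.275434136390686}
None [258.3 327.4] [256.4 324.2]
```

View pics/j.png

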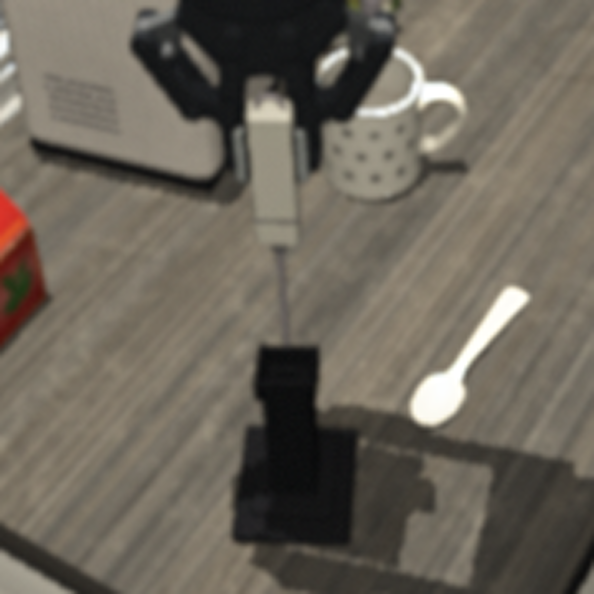

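```bash
cat > fin.py <<'E'
from mv import *
M=np.array([589,-10]);yaw=1.2;th=.72
Rf=toolrot(yaw,th);zf=Rf.as_matrix()[:,2];f=np.array([np.cos(yaw-np.pi/2),np.sin(yaw-np.pi/2)])
tip=np.array([*(M+11*f),58]);F=tip-137.4*zf;PRE=F-80*zf
E
python3 - <<'E'
from fin import *
print(zf,F,PRE)
p,r=pose(); a=rows(1,p+[0,0,26],r,2,pad=0)
rows(1,PRE,Rf,13,pad=13,start=a)
E
```

```text
[ 0.61457229 -0.23893315 -0.75180573] [514.81019772  18.84347938 161.29810718] [465.64441476  37.95813131 221.44256552]
[[1, 0.0, -0.0, -0.013, 0.0, 0.0, 0.0], [1, 0.0, -0.0, -0.013, 0.0, 0.0, 0.0]]
[[1, -0.015, -0.009, 0.006, -0.019, -0.053, -0.051], [1, -0.014, -0.01, 0.007, -0.02, -0.053, -0.052], [1, -0.013, -0.011, 0.007, -0.019, -0.053, -0.051], [1, -0.012, -0.011, 0.007, -0.02, -0.053, -0.052], [1, -0.011, -0.012, 0.008, -0.019, -0.053, -0.051], [1, -0.01, -0.013, 0.008, -0.019, -0.053, -0.052], [1, -0.009, -0.014, 0.009, -0.02, -0.054, -0.051], [1, -0.008, -0.014, 0.009, -0.019, -0.053, -0.051], [1, -0.007, -0.015, 0.008, -0.019, -0.053, -0.052], [1, -0.005, -0.015, 0.009, -0.02, -0.053, -0.051], [1, -0.004, -0.016, 0.009, -0.019, -0.053, -0.052], [1, -0.003, -0.016, 0.009, -0.02, -0.053, -0.051], [1, -0.001, -0.016, 0.008, -0.019, -0.053, -0.052]]
```

>>> send_rows([
  [1,0,0,-0.013,0,0,0],
  [1,0,0,-0.013,0,0,0],
  [1,-0.015,-0.009,0.006,-0.019,-0.053,-0.051],
  [1,-0.014,-0.01,0.007,-0.02,-0.053,-0.052],
  [1,-0.013,-0.011,0.007,-0.019,-0.053,-0.051],
  [1,-0.012,-0.011,0.007,-0.02,-0.053,-0.052],
  [1,-0.011,-0.012,0.008,-0.019,-0.053,-0.051],
  [1,-0.01,-0.013,0.008,-0.019,-0.053,-0.052],
  [1,-0.009,-0.014,0.009,-0.02,-0.054,-0.051],
  [1,-0.008,-0.014,0.009,-0.019,-0.053,-0.051],
])

```text
time_s: 23.85
eef_pos: [470.0, 124.4, 251.9]
ee_rot: [0.22, 0.312, 0.923, -0.041]
force: [-0.2, -0.1, -0.5]
grip_width: 0.277
grip_force: 32.2
```

>>> send_rows([
  [1,-0.007,-0.015,0.008,-0.019,-0.053,-0.052],
  [1,-0.005,-0.015,0.009,-0.02,-0.053,-0.051],
  [1,-0.004,-0.016,0.009,-0.019,-0.053,-0.052],
  [1,-0.003,-0.016,0.009,-0.02,-0.053,-0.051],
  [1,-0.001,-0.016,0.008,-0.019,-0.053,-0.052],
  [1,0,0,0,0,0,0],
  [1,0,0,0,0,0,0],
  [1,0,0,0,0,0,0],
  [1,0,0,0,0,0,0],
  [1,0,0,0,0,0,0],
])

```text
time_s: 25.1
eef_pos: [465.6, 38.3, 221.4]
ee_rot: [0.346, 0.172, 0.92, -0.065]
force: [0.5, -0.8, -0.5]
grip_width: 0.276
grip_force: 32.2
```

```bash
python3 - <<'E'
from fin import *; from m import *
st=ctrl.sense();p,r=pose(st);print({k:st[k] for k in('time_s','force','grip_width','grip_force','joints')},p,PRE,(r.inv()*Rf).as_rotvec())
T=p+137.4*r.as_matrix()[:,2]; print('tip calc',T,'proj',proj(s,T),proj(t,T))
for q in('probe_tip','mug_mouth','thermometer','display'):
    for c in(s,t): print(q,[(np.round(k['point'],1).tolist(),round(k['score'],2)) for k in ctrl.landmark_of(q,c)])
for n in(s,t): pass
# probe line pixels: bright/dark profile perpendicular handled below
cv2.imwrite('pics/k_s.png',s['img'][:,:,::-1]);cv2.imwrite('pics/k_t.png',t['img'][:,:,::-1])
rows(1,F,Rf,10)
E
```

```text
{'time_s': 25.2, 'force': array([-0. ,  0.1, -0.2]), 'grip_width': 0.2737465257027788, 'grip_force': 32.18976438045502, 'joints': array([-0.1, -0.1,  2.1, -0.5,  0.4, -0.8])} [465.5  38.2 221.3] [465.6  38.  221.4] [0. 0. 0.]
tip calc [550.    5.4 118. ] proj [291.6 244. ] [254.9 234.2]
probe_tip [([290.4, 243.1], 0.58)]
probe_tip [([257.8, 234.9], 0.73)]
mug_mouth [([280.1, 240.5], 0.8)]
mug_mouth [([381.8, 265.3], 0.9), ([257.2, 226.3], 0.8)]
thermometer [([311.7, 232.6], 0.54), ([306.9, 249.7], 0.19)]
thermometer [([258.8, 227.1], 0.75), ([248.2, 243.4], 0.71), ([259.8, 241.0], 0.36)]
display [([321.9, 222.8], 0.63)]
display [([245.4, 253.6], 0.56)]
[[1, -0.0, -0.0, 0.008, 0.0, 0.0, 0.0], [1, -0.0, -0.0, 0.008, 0.0, 0.0, 0.0], [1, -0.0, -0.0, 0.008, 0.0, 0.0, 0.0], [1, -0.0, -0.0, 0.008, 0.0, 0.0, 0.0], [1, -0.0, -0.0, 0.008, 0.0, 0.0, 0.0], [1, -0.0, -0.0, 0.008, 0.0, 0.0, 0.0], [1, -0.0, -0.0, 0.008, 0.0, 0.0, 0.0], [1, -0.0, -0.0, 0.008, 0.0, 0.0, 0.0], [1, -0.0, -0.0, 0.008, 0.0, 0.0, 0.0], [1, -0.0, -0.0, 0.008, 0.0, 0.0, 0.0]]
```

The networks see the probe tip within 1–3 px of where I computed it in both views. Inserting along the probe axis.

>>> send_rows([
  [1,0,0,0.008,0,0,0],
  [1,0,0,0.009,0,0,0],
  [1,0,0,0.009,0,0,0],
  [1,0,0,0.009,0,0,0],
  [1,0,0,0.009,0,0,0],
  [1,0,0,0.009,0,0,0],
  [1,0,0,0.009,0,0,0],
  [1,0,0,0.009,0,0,0],
  [1,0,0,0.009,0,0,0],
  [1,0,0,0,0,0,0],
])

```text
time_s: 26.85
eef_pos: [514.8, 18.9, 160.6]
ee_rot: [0.346, 0.172, 0.92, -0.065]
force: [-0.2, -0.2, -0.6]
grip_width: 0.277
grip_force: 32.2
```

```bash
python3 - <<'E'
from fin import *; from m import *
st=ctrl.sense();p,r=pose(st);print({k:st[k] for k in('time_s','force','wrist_torque','grip_width','grip_force')},p,F)
zz=r.as_matrix()[:,2];T=p+137.4*zz; print('tip calc',T,'px',proj(s,T),proj(t,T))
print('at rim',T-zz*(91-T[2])/(-zz[2])*-1 if 0 else T+zz*((91-T[2])/zz[2]))
o=T-90*zz;d=o-70*zz+8*(-r.as_matrix()[:,0]);print('therm',proj(s,o),proj(t,o),'disp',proj(s,d),proj(t,d))
for q in('probe_tip','mug_mouth','thermometer','display','spout_tip','stand','mug'):
    for c in(s,t): print(q,[(np.round(k['point'],1).tolist(),round(k['score'],2)) for k in ctrl.landmark_of(q,c)[:2]])
# mug silhouette check against the shot before inserting
for n,c in(('s',s),('t',t)):
    a=cv2.imread(f'pics/k_{n}.png')[:,:,::-1]; u=proj(c,(589,-10,0)).astype(int)
    sl=(slice(u[1]-8,u[1]+4),slice(u[0]-14,u[0]+14)); A,B=a[sl].astype(np.float32).mean(2),c['img'][sl].astype(np.float32).mean(2)
    print(n,'base shift px',cv2.phaseCorrelate(A,B))
E
```

```text
{'time_s': 26.95, 'force': array([ 0.5,  0.8, -0.6]), 'wrist_torque': array([ 0.2,  0.4, -0. ]), 'grip_width': 0.27982509020863267, 'grip_force': 32.18441426753998} [514.6  19.  161.2] [514.8  18.8 161.3]
tip calc [599.1 -13.8  57.9] px [279.  251.6] [259.6 225.3]
at rim [572.   -3.3  91. ]
therm [293.3 243. ] [254.3 235.4] disp [304.2 232.2] [250.2 241.4]
probe_tip []
probe_tip [([261.2, 224.1], 0.42)]
mug_mouth [([278.4, 242.7], 0.97)]
mug_mouth [([383.7, 263.1], 0.96), ([261.8, 238.2], 0.66)]
thermometer [([294.9, 242.0], 0.43)]
thermometer [([255.5, 236.9], 0.54), ([156.5, 198.3], 0.31)]
display [([306.1, 234.9], 0.5)]
display [([248.7, 241.9], 0.48)]
spout_tip [([283.6, 226.0], 0.92)]
spout_tip [([258.8, 216.7], 0.65)]
stand [([257.2, 366.2], 0.93)]
stand [([174.5, 280.7], 0.92)]
mug [([287.2, 269.4], 0.65)]
mug [([371.9, 272.8], 0.62), ([261.1, 237.8], 0.58)]
s base shift px ((-0.16042680958982025, -0.01662947902161349), 0.9402743889225854)
t base shift px ((0.01399162645290275, 0.36978663784465393), 0.9033770773145887)
```

The calculated pose, network points and forces agree, and the mug has not shifted. Handing in.

```bash
python3 -c "
from rig import ctrl
print(ctrl.finish_job())"
```

```text
the job is handed in; nothing more can be done
None
```

I handed the job in, with no verdict returned: the mug stands released under the spout, and the thermometer is held at about 41° with its tip about 33 mm below the rim, with no contact or mug movement seen. I viewed 11 pictures, one over the limit of 10.

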